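Serve a macaron with the tongs

ROBOT

A 6-joint arm with a two-finger parallel gripper is mounted at the origin on the work surface; the furniture and walls round the work are solid. World frame = base frame: x ahead of the robot, y to its left, z up, the work surface at z = 0. Lengths are in m, angles in rad, forces in N, time in s.
With the tool pointing down it reaches from about 0.225 to 0.875 m from the base axis. Payload 3.4 kg.
Tool frame: the origin (TCP) lies at the very end of the fingers, on their centre line; the grasp point (between the pads) lies 19 mm behind it; z points along the fingers, x is the direction in which the jaws open and shut, and the axes are right-handed (so a half turn about z gives the same grasp; the last joint's range is limited). The gripper opens to 85 mm and grips with 20 to 120 N. Pads are 22 mm wide; open, the fingers measure 114 mm over their backs; the gripper's body (76 mm by 85 mm) begins 54 mm behind the grasp point. The pads swing forward as they close: fully open they stand 13 mm farther back than shut.
Start: joints at [-1.414, 0.276, 1.505, -0, 1.361, -0.121], TCP at [0.158, -0.553, 0.231] pointing down, gripper open.
Joint ranges: [-2.89, 2.89], [-0.75, 2.08], [0.22, 2.7], [-1.18, 4.32], [0.11, 2.71], [-2.7, 2.7]. Speed limits (rad/s): [2.57, 2.57, 3.14, 3.14, 3.14, 3.14].

INTERFACE

Orientations are given as a unit quaternion [w, x, y, z].
In Python, from rig import manip gives the robot as it stands.
- The arm moves only by the tool send_rows, never from a script. Its argument "increments" is a list of rows, each a list of 5 numbers: the opening, from 0 (shut) to 1 (fully open), then the shift along the tool's x, y, z in m, then the turn about the tool's z in rad. A call has 1 to 8 rows; each row shifts and turns the commanded pose from where the row before left it, along the tool's axes as they then stand; what a row does not reach is not made up. A row lasts 1/8 s, in which the tool goes at most 62.5 mm and 10.7 degrees, less where a joint would pass 70% of its speed; a pose out of reach is approached as far as the arm can. A call is refused whole if a number of a shift passes 0.0625 or a number of a turn 0.188, either way. A call with a gripper value outside its range is refused whole. The fingers move at their own pace and stop on an object; "squeeze" is the grip in N (left out, the last holds). Time passes only in rows, so rows that do not move let the fingers close. It gives the time, the measured TCP pose, the force and the opening at its end, in the units of the state.
- manip.get_state(): the state, without advancing time (a new reading comes with each control period).
- manip.get_image(name): name is "scene" or "side" or "wrist"; returns the picture (400x640x3 uint8, red, green, blue); there is no depth.
- manip.calibration(name): a dict with "fx", "fy", "cx", "cy" (pixels), "distortion" ([k1, k2, p1, p2, k3] as OpenCV has them; the pictures are not rectified), "camera_from_world" (4x4, takes a point from world to camera coordinates). Camera axes: x right, y up, looking along -z (the intrinsics and any distortion apply to the point x, -y, -z); pixel columns grow to the right and rows downward; lengths in m; the calibration is good to about 2 mm. A picture is of the moment at which its call begins: read the wrist's pose just before it. calibration takes no time and is no camera call; for the wrist camera it gives the pose at the moment of the call.
- manip.sign_off(): hands the job in, once; it reports no verdict.
The state is a dict: "clock": time; "qpos": joint angles; "qd": joint speeds; "effort": joint torques, N m; "position": TCP position; "ee_rot": TCP orientation; "contact_force": force on the tool from outside, world axes, zero at the start; "moment": the same for the moment, N m; "width": finger opening in m.
Only numpy, scipy, OpenCV 4.12 (cv2) and the standard library are available. Lean on these libraries where they do the work, as an engineer would, in place of code of your own. Each camera call takes 0.05 s, during which the arm holds its last target.

TASK

Take the tongs from their rest, close their jaws on the macaron that stands on the two-step white plinth, and lift it well up off the plinth to show it to the customer. Touch that macaron with the tongs only, do not drop it, and leave the other macarons and the ribbon spool alone. Finish while still holding the macaron up in the squeezed tongs: nothing is put down or let go.

Things in the scene. Friction and masses are not known exactly. Their poses are not given: they have to be found in the camera images.
- tongs: steel spring tongs, 195 x 56 x 18 mm, 95 g, lying level on the rest. Origin on the centre line between the two black grips, at mid-height (35 mm above the worktop at the start); x along the tongs to the jaws, y across to the left arm, z up. Bow and arm hinges lie 80 mm behind it. Pinch both grips from outside across y: 53 mm wide over them when released, 40 mm with the jaws 46 mm apart.
- tongs_left: left arm (+y), origin at its hinge. Flat black rubber grip 60 x 18 mm, centred beside the tongs' origin; flat jaw 34 long, 16 high. Released, the jaws are 72 mm apart inside; they stop at 27. Squeezing takes 5 N at the grips at first, 8 N at 40 mm width; both arms move equally and spring open when let go: keep them a little squeezed (about 49 mm) to carry the tongs with open jaws.
- tongs_right: right arm of the tongs (-y side), mirror image of the left one
- tongs_jaw (a point): point midway between the two jaws at mid-height, 80 mm ahead of the origin of the tongs; axes as the tongs
- tongs_rest: wooden tongs rest, fixed: base plate 112 x 70 mm, 5 mm thick, with two cross bars 12 mm wide and 26 mm high, 45 mm before and behind its origin (centre of the underside). The tongs lie on the bars, their grips over the gap between.
- macaron: the macaron to take, round, 46 mm across, 28 mm high, about 18 g; origin at the centre of its underside, z up. It stands on the plinth, its underside 32 mm above the worktop, and is the only macaron on a plinth.
- plinth: fixed white round two-step plinth: lower step 104 mm across and 20 mm high, upper step 90 mm across, top at 32 mm. Origin at the centre of its underside on the worktop. Plinth and tongs rest may swap sides.
- macaron_far: another macaron of the same size, standing straight on the worktop, to be left alone; origin at the centre of its underside
- macaron_near: a third macaron like it, straight on the worktop, nearer the robot, to be left alone; origin at the centre of its underside
- spool: small ribbon spool, 43 mm across, 19 mm high, standing on the worktop, to be left alone; origin at the centre of its underside
- plinth_top: upper step of the plinth, fixed, 90 mm across and 12 mm thick; origin at the centre of its underside, 20 mm above the worktop
Things that resemble listed ones, but are neither listed nor needed, are in the scene too. Leave any black or orange look-alike of the macaron alone.

How it is judged:
On the way, in this order (a step that is already met when the one before it is completed fails the run):
1. the tongs are lifted off their rest by the gripper, the macaron still on the plinth (contact force between the fingers and tongs above 1 N and contact force between tongs and tongs_rest below 0.05 N and distance of tongs from where it was at the start of the episode above 0.015 m and distance of macaron from where it was at the start of the episode below 0.02 m), for 0.2 s.
2. both jaws close on the macaron while it is still low at the plinth (contact force between each of tongs_left, tongs_right and macaron above 0.5 N and horizontal distance between macaron and plinth below 0.045 m and height (world z) of macaron below 0.06 m), for 0.1 s.
At the end, for the whole second after the job is handed in: The macaron is still, both jaws pressing it (over 0.5 N each, its origin within 35 mm of the jaw point), its underside over 90 mm above the worktop; the fingers hold the tongs, over 80 mm up, and do not touch the macaron; plinth and rest carry nothing (height (world z) of macaron above 0.09 m and height (world z) of tongs above 0.08 m and contact force between each of tongs_left, tongs_right and macaron above 0.5 N and contact force between the fingers and tongs above 1 N and contact force between the fingers and macaron below 0.05 N and contact force between macaron and plinth_top below 0.05 N and contact force between tongs and tongs_rest below 0.05 N and distance between macaron and tongs_jaw below 0.035 m and linear speed of macaron below 0.03 m/s); the arm keeps its last pose, push and grip.
It fails at once if the macaron is touched by the gripper or arm (contact force between any of the fingers, the arm and macaron above 0.3 N).
It fails at once if the macaron falls off the plinth (height (world z) of macaron below 0.022 m).
It fails at once if another macaron or the spool is disturbed (moved over 20 mm) (distance of any of macaron_far, macaron_near, spool from where it was at the start of the episode above 0.02 m).
It also fails if it takes over 53 s, if anything falls off the work surface, if the arm or the gripper's body presses on something with over 40 N, if the wrist force passes 120 N, or if a joint passes its speed limit or range.

## Working session

There is one attempt and no reset: what is moved stays moved. The work goes in short steps, Python scripts to look and compute and a tool call to move; the robot and the scene stay as the last step left them, time stands still between calls to the robot, and variables do not carry over. Pictures are saved under pics/ and viewed, and the job is handed in when it is done.

Besides the shell and the picture viewer there is one more tool, called after "Call:" as name(argument=value, ...), one argument or row to a line, values as JSON. send_rows: Moves the arm, as the interface text tells. Its arguments: {"type":"object","properties":{"increments":{"type":"array","items":{"type":"array","items":{"type":"number"}}},"squeeze":{"type":"number"}},"required":["increments"]}

```bash
mkdir -p pics; ls
python3 - <<'E'
from rig import manip
import cv2,json
s=manip.get_state();print(s)
for n in("scene","side","wrist"):
    c=manip.calibration(n);print(n,c)
    cv2.imwrite(f"pics/{n}0.png",manip.get_image(n)[:,:,::-1])
E
```

```text
pics
{'clock': 0.0, 'qpos': array([-1.41401210e+00,  2.76590435e-01,  1.50614952e+00, -1.51976345e-05,
        1.36070369e+00, -1.21006524e-01]), 'qd': array([-0.00291831, -0.0010162 , -0.0002038 , -0.00123921,  0.00023138,
       -0.00105288]), 'effort': array([ 6.31073544e-05, -4.16779554e+01, -2.45806807e+01,  1.16683022e-04,
        1.11198754e-02,  7.89782405e-06]), 'position': array([ 0.15758437, -0.55242383,  0.23043579]), 'ee_rot': array([-6.37265926e-04,  7.98196008e-01, -6.02397108e-01, -6.71184761e-04]), 'contact_force': array([0.21344773, 0.56084546, 0.03663014]), 'moment': array([ 0.01841485, -0.01278153,  0.09062254]), 'width': 0.08556462094496195}
scene {'fx': 426.3769267964893, 'fy': 426.3769267964893, 'cx': 320.09675125594606, 'cy': 191.6776464523653, 'distortion': array([-0.0957048,  0.       ,  0.       ,  0.       ,  0.       ]), 'camera_from_world': array([[-0.85089969, -0.52525105, -0.00900326,  0.41779346],
       [ 0.35954636, -0.59478455,  0.71899774, -0.20823044],
       [-0.38300932,  0.60855786,  0.69495409, -0.7316065 ],
       [ 0.        ,  0.        , 
[... 254 characters left out ...]
0.94068729, -0.33904706, -0.0124301 ,  0.47270275],
       [ 0.19893256, -0.58087666,  0.78930865, -0.15036737],
       [-0.27483314,  0.74001986,  0.61387079, -1.0032704 ],
       [ 0.        ,  0.        ,  0.        ,  1.        ]])}
wrist {'fx': 323.82757843991294, 'fy': 323.82757843991294, 'cx': 315.3102723719154, 'cy': 189.4737467862104, 'distortion': array([-0.02882242,  0.        ,  0.        ,  0.        ,  0.        ]), 'camera_from_world': array([[ 0.27421186, -0.96166763, -0.001794  , -0.57469827],
       [ 0.92166037,  0.26333568, -0.28494998,  0.03615141],
       [ 0.27449959,  0.0764832 ,  0.95854071, -0.37789752],
       [ 0.        ,  0.        ,  0.        ,  1.        ]])}
```

View pics/scene0.png

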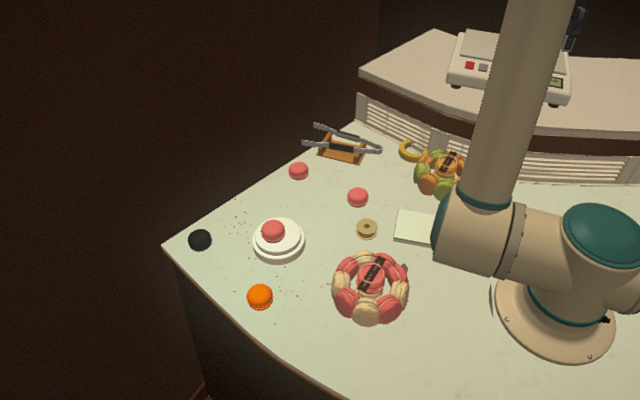

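View pics/side0.png

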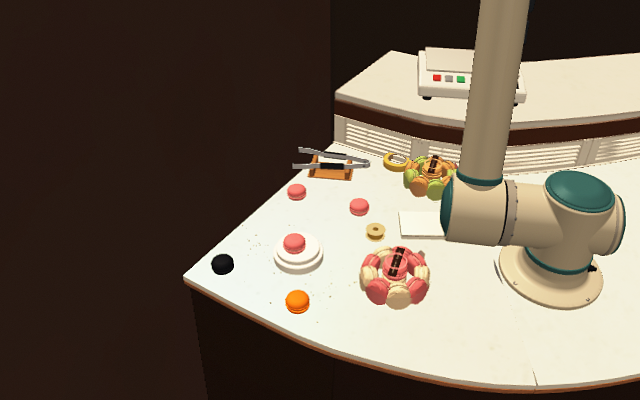

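View pics/wrist0.png

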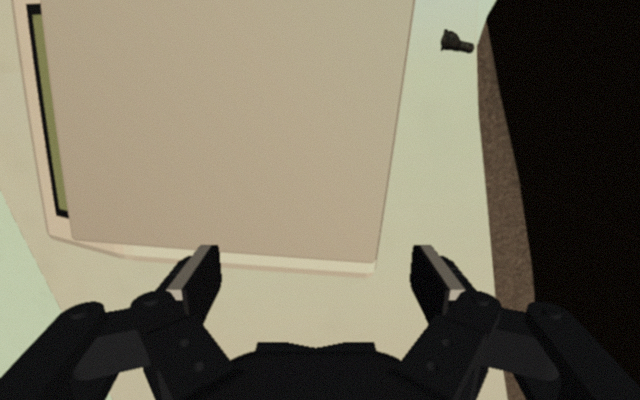

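The scene view shows the tongs on their rest at about (343,143), jaws pointing left. The pink macaron is on the plinth at (273,230), with the far one at (298,170), the near one at (357,196) and the spool at (367,228). I'll zoom in.

```bash
cat > h.py <<'E'
import numpy as np,cv2
from rig import manip
def K(c): return np.array([[c['fx'],0,c['cx']],[0,c['fy'],c['cy']],[0,0,1.]])
def proj(c,P):
    P=np.atleast_2d(P).astype(float);T=c['camera_from_world']
    p=(P@T[:3,:3].T+T[:3,3])*[1,-1,-1]
    return cv2.projectPoints(p,np.zeros(3),np.zeros(3),K(c),c['distortion'])[0][:,0]
def unproj(c,uv,z):
    uv=np.atleast_2d(uv).astype(float);T=c['camera_from_world']
    n=cv2.undistortPoints(uv[:,None],K(c),c['distortion'])[:,0]
    d=np.c_[n[:,0],-n[:,1],-np.ones(len(n))]@T[:3,:3]
    o=-T[:3,:3].T@T[:3,3]
    return o+d*((z-o[2])/d[:,2])[:,None]
E
python3 - <<'E'
import cv2
a=cv2.imread('pics/scene0.png');b=cv2.imread('pics/side0.png')
x=cv2.resize(a[115:170,295:395],None,fx=8,fy=8,interpolation=cv2.INTER_CUBIC)
cv2.imwrite('pics/zt.png',x)
x=cv2.resize(b[135:190,285:385],None,fx=8,fy=8,interpolation=cv2.INTER_CUBIC)
cv2.imwrite('pics/zts.png',x)
x=cv2.resize(a[205:270,240:320],None,fx=8,fy=8,interpolation=cv2.INTER_CUBIC)
cv2.imwrite('pics/zp.png',x)
x=cv2.resize(b[220:280,260:340],None,fx=8,fy=8,interpolation=cv2.INTER_CUBIC)
cv2.imwrite('pics/zps.png',x)
E
```

```text
(no output)
```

View pics/zt.png

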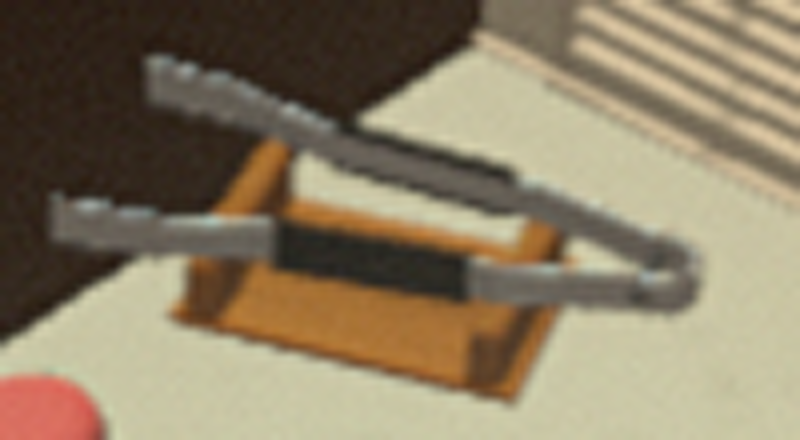

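View pics/zts.png

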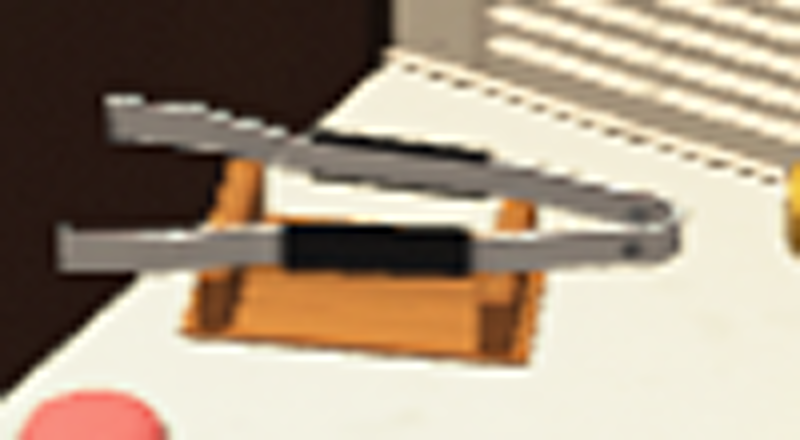

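View pics/zp.png

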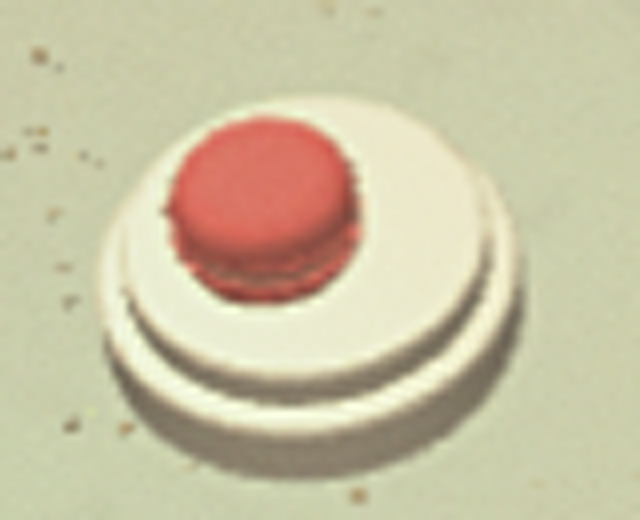

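View pics/zps.png

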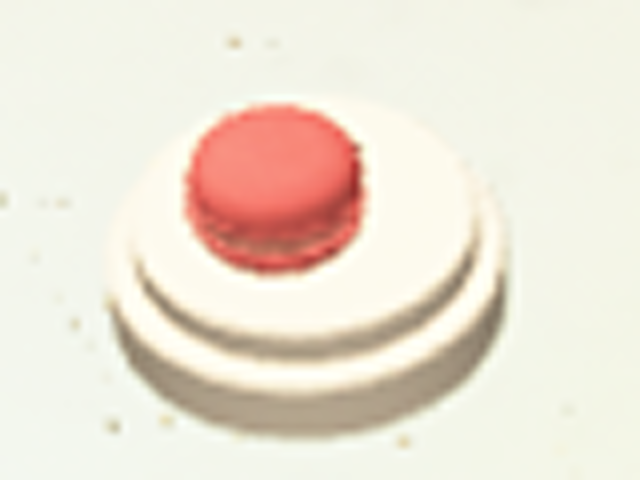

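Run:
```python
from h import *
S={n:manip.calibration(n) for n in("scene","side")}
im={n:cv2.imread(f'pics/{n}0.png') for n in S}
off={'scene':(295,115),'side':(285,135)}
kp={'scene':dict(nearTipTop=(52,195),farTipTop=(148,58),gripNearC=(370,262),bow=(690,275),grTL=(275,222),grTR=(470,260)),
'side':dict(nearTipTop=(60,228),farTipTop=(108,98),gripNearC=(377,250),bow=(670,235),grTL=(285,226),grTR=(470,228))}
Z=dict(nearTipTop=.043,farTipTop=.043,gripNearC=.035,bow=.037,grTL=.044,grTR=.044)
for k in Z:
    for n in S: print(k,n,unproj(S[n],np.array(kp[n][k])/8+off[n],Z[k])[0].round(4))
for n in S:
    hsv=cv2.cvtColor(im[n],cv2.COLOR_BGR2HSV)
    m=(((hsv[...,0]<6)|(hsv[...,0]>172))&(hsv[...,1]>100)&(hsv[...,2]>100)).astype(np.uint8)
    q,l,st,ce=cv2.connectedComponentsWithStats(m)
    for i in range(1,q):
        if st[i,4]>60: print(n,st[i],ce[i].round(1),unproj(S[n],st[i,:2]+st[i,2:4]/2-.5,.046)[0].round(4),unproj(S[n],st[i,:2]+st[i,2:4]/2-.5,.014)[0].round(4))
# plinth bottoms: extremes of upper disc
print(unproj(S['scene'],np.array([[125,240],[487,240],[300,97],[300,375]])/8+(240,205),.032).round(4))
print('spool',unproj(S['scene'],(367,228),.01).round(4),unproj(S['side'],(375,231),.01).round(4))
```

```text
nearTipTop scene [ 0.6242 -0.1317  0.043 ]
nearTipTop side [ 0.6223 -0.1321  0.043 ]
farTipTop scene [ 0.6377 -0.2068  0.043 ]
farTipTop side [ 0.6362 -0.2072  0.043 ]
gripNearC scene [ 0.5314 -0.1615  0.035 ]
gripNearC side [ 0.5289 -0.1634  0.035 ]
bow scene [ 0.4466 -0.2027  0.037 ]
bow side [ 0.4442 -0.198   0.037 ]
grTL scene [ 0.5595 -0.1536  0.044 ]
grTL side [ 0.5559 -0.1542  0.044 ]
grTR scene [ 0.5014 -0.1674  0.044 ]
grTR side [ 0.5014 -0.1716  0.044 ]
scene [289 162  19  18 248] [298.1 170. ] [ 0.5662 -0.0303  0.046 ] [ 0.5878 -0.06    0.014 ]
scene [348 188  20  19 285] [357.2 196.3] [ 0.4157 -0.0249  0.046 ] [ 0.4295 -0.0542  0.014 ]
scene [261 220  23  23 380] [272.4 230.3] [0.5114 0.1405 0.046 ] [0.5302 0.1197 0.014 ]
scene [366 253  42  41 660] [385.7 274. ] [0.2836 0.1151 0.046 ] [0.2905 0.0929 0.014 ]
scene [336 257  17  14  96] [343.9 263.1] [0.357  0.1355 0.046 ] [0.3678 0.1145 0.014 ]
scene [345 260  13  18 118] [351.9 268.3] [0.3412 0.1386 0.046 ] [0.3511 0.1177 0.014 ]
scene [357 266  14  19 125] [362.2 273.8] [0.316  0.1394 0.046 ] [0.3246 0.1186 0.014 ]
scen
[... 333 characters left out ...]
63 -0.0632  0.014 ]
side [350 198  19  18 262] [358.9 206.3] [ 0.4175 -0.0187  0.046 ] [ 0.4275 -0.0572  0.014 ]
side [283 233  22  21 349] [294.1 242.9] [0.5095 0.1371 0.046 ] [0.5238 0.1058 0.014 ]
side [383 246  43  35 707] [402.4 263.7] [0.286  0.1201 0.046 ] [0.29   0.0881 0.014 ]
side [362 254  18  16 147] [371.8 260.8] [0.3485 0.137  0.046 ] [0.3554 0.1058 0.014 ]
side [406 277  22  27 365] [416.9 289.2] [0.2491 0.1808 0.046 ] [0.2514 0.1516 0.014 ]
side [366 278  24  27 469] [377.6 290.6] [0.3162 0.206  0.046 ] [0.3216 0.1779 0.014 ]
[[0.5407 0.1562 0.032 ]
 [0.4659 0.1106 0.032 ]
 [0.5319 0.096  0.032 ]
 [0.4805 0.1675 0.032 ]]
spool [[0.3727 0.0108 0.01  ]] [[0.3718 0.0085 0.01  ]]
```

Call:
send_rows(
  increments=[
    [1,0,0,-0.04,0],
    [1,-0.02,-0.037,-0.02,0],
    [1,-0.025,-0.046,0,0],
    [1,-0.025,-0.046,0,0],
    [1,-0.025,-0.046,0,0],
    [1,-0.025,-0.046,0,0],
    [1,-0.025,-0.046,0,0],
    [1,-0.025,-0.046,0,0],
  ],
)

```text
clock: 1.15
position: [0.413, -0.3022, 0.2911]
ee_rot: [0.0, 0.798, -0.602, -0.0]
contact_force: [0.2, -0.1, 0.2]
width: 0.0853
```

Call:
send_rows(
  increments=[
    [1,-0.025,-0.046,0.02,0],
    [1,-0.025,-0.046,0.02,0],
    [1,-0.02,-0.037,0.02,0],
    [1,-0.008,-0.02,0.02,0.105],
    [1,0,0,0,0],
    [1,0,0,0,0],
  ],
)

```text
clock: 1.9
position: [0.5337, -0.1883, 0.2116]
ee_rot: [0.0, 0.766, -0.643, 0.0]
contact_force: [-0.3, -0.2, 0.4]
width: 0.0854
```

Run:
```python
from h import *
s=manip.get_state();print(s)
c=manip.calibration('wrist');np.save('c1.npy',c,allow_pickle=True)
cv2.imwrite("pics/wrist1.png",manip.get_image('wrist')[:,:,::-1])
```

```text
{'clock': 1.9, 'qpos': array([-4.61627940e-01,  2.73972463e-01,  1.55756212e+00, -7.82072345e-04,
        1.31003669e+00,  9.35482136e-01]), 'qd': array([-0.01331834, -0.01204137, -0.00766583,  0.00118343, -0.00305677,
        0.00587127]), 'effort': array([ 5.57816606e-01, -4.01794875e+01, -2.37320727e+01,  4.68252751e-02,
        1.09473497e-02, -1.48291747e-03]), 'position': array([ 0.53367144, -0.18828396,  0.21159914]), 'ee_rot': array([ 3.64753316e-04,  7.65837033e-01, -6.43034600e-01,  9.90748887e-05]), 'contact_force': array([-0.3346287 , -0.18098774,  0.44083217]), 'moment': array([-0.04494885, -0.00912657,  0.04047825]), 'width': 0.08544311674963821}
```

View pics/wrist1.png

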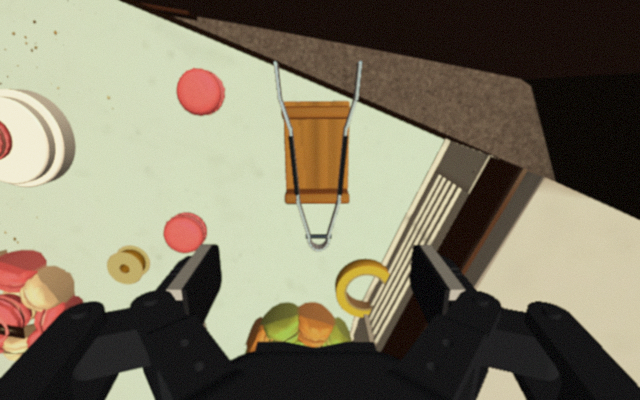

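The wrist view shows the tongs upright in the frame: jaw tips at about (276,63) and (361,63), bow at (318,246), grips at (293,167) and (343,167), with the rest below them.

Run:
```python
from h import *
c=np.load('c1.npy',allow_pickle=True).item()
a=cv2.imread('pics/wrist1.png')
cv2.imwrite('pics/zw.png',cv2.resize(a[50:260,260:380],None,fx=2.8,fy=2.8,interpolation=cv2.INTER_CUBIC))
x=np.array([.985,.172]);y=np.array([-.172,.985])
p=unproj(c,[(276,64),(361,64),(318,248),(293,166),(343,166)],.043);print(p.round(4))
r=unproj(c,[(285,102),(350,102),(285.5,203),(349,203)],.026);print(r.round(4),r.mean(0))
m=(p[0]+p[1])/2;d=m-p[2];print('yaw',np.degrees(np.arctan2(d[1],d[0])),'tips perp',np.degrees(np.arctan2(-(p[0]-p[1])[0],(p[0]-p[1])[1])),np.linalg.norm(d))
u=d[:2]/np.linalg.norm(d[:2]);print('orig',m[:2]-.097*u,p[2][:2]+.098*u,(p[3]+p[4])/2)
```

```text
[[ 0.6246 -0.1371  0.043 ]
 [ 0.6379 -0.2123  0.043 ]
 [ 0.452  -0.2061  0.043 ]
 [ 0.5347 -0.1666  0.043 ]
 [ 0.5432 -0.2147  0.043 ]]
[[ 0.5926 -0.1485  0.026 ]
 [ 0.6035 -0.211   0.026 ]
 [ 0.4896 -0.1644  0.026 ]
 [ 0.5013 -0.231   0.026 ]] [ 0.5467765  -0.18874607  0.026     ]
yaw 9.950438667156728 tips perp 9.97406506598565 0.18202736454042936
orig [ 0.53570624 -0.19144281] [ 0.54848373 -0.18920119] [ 0.53895401 -0.19064485  0.043     ]
```

View pics/zw.png

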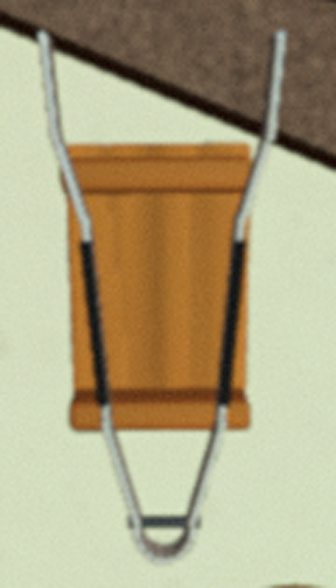

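Call:
send_rows(
  increments=[
    [1,0.002,-0.003,0.04,0],
    [1,0,0,0.05,0],
    [1,0,0,0.04,0],
    [1,0,0,0.03,0],
    [1,0,0,0.02,0],
    [1,0,0,0.012,0],
    [1,0,0,0.005,0],
    [1,0,0,0,0],
  ],
)

```text
clock: 2.95
position: [0.5375, -0.1897, 0.0148]
ee_rot: [-0.0, 0.765, -0.644, 0.001]
contact_force: [0.8, 0.1, -0.4]
width: 0.0855
```

Run:
```python
from h import *
s=manip.get_state();print(s['position'],s['contact_force'])
cv2.imwrite("pics/wrist2.png",manip.get_image('wrist')[:,:,::-1])
a=manip.get_image('side')[:,:,::-1]
cv2.imwrite("pics/side2.png",cv2.resize(a[60:220,230:430],None,fx=4,fy=3.7))
```

```text
[ 0.53753801 -0.18972848  0.01484147] [ 0.83047426  0.13901504 -0.35344169]
```

View pics/wrist2.png

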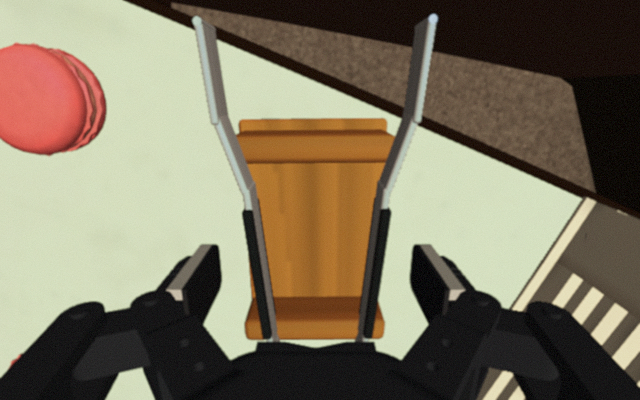

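View pics/side2.png

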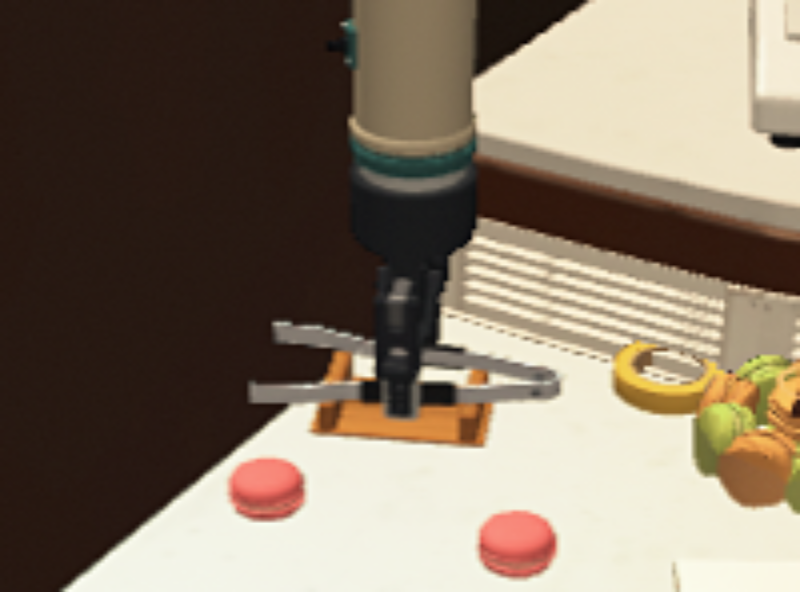

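The fingers straddle both grips, and they are centred on them within a few mm. Next I close to about 49 mm.

Call:
send_rows(
  increments=[
    [0.575,0,0,0,0],
    [0.575,0,0,0,0],
    [0.575,0,0,0,0],
    [0.575,0,0,0,0],
    [0.575,0,0,0,0],
    [0.575,0,0,0,0],
  ],
  squeeze=30,
)

```text
clock: 3.8
position: [0.538, -0.1894, 0.0155]
ee_rot: [-0.0, 0.766, -0.643, 0.001]
contact_force: [-1.4, 0.7, 6.4]
width: 0.0493
```

Call:
send_rows(
  increments=[
    [0.575,0,0,-0.005,0],
    [0.575,0,0,-0.015,0],
    [0.575,0,0,-0.02,0],
    [0.575,0,0,-0.03,0],
    [0.575,0,0,-0.03,0],
    [0.575,0,0,-0.01,0],
    [0.575,0,0,0,0],
    [0.575,0,0,0,0],
  ],
)

```text
clock: 4.8
position: [0.5364, -0.1888, 0.1231]
ee_rot: [0.0, 0.765, -0.643, -0.001]
contact_force: [-0.9, 0.3, -0.8]
width: 0.0493
```

Run:
```python
from h import *
s=manip.get_state();print(s['position'],s['contact_force'],s['width'])
cv2.imwrite("pics/wrist3.png",manip.get_image('wrist')[:,:,::-1])
a=manip.get_image('side')[:,:,::-1]
cv2.imwrite("pics/side3.png",cv2.resize(a[60:220,230:430],None,fx=4,fy=3.7))
```

```text
[ 0.5363818  -0.1888456   0.12312852] [-0.88344713  0.27400821 -0.77146848] 0.049276656552287586
```

View pics/wrist3.png

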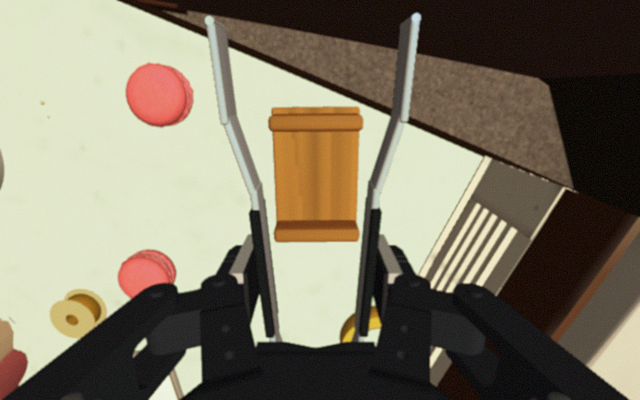

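View pics/side3.png

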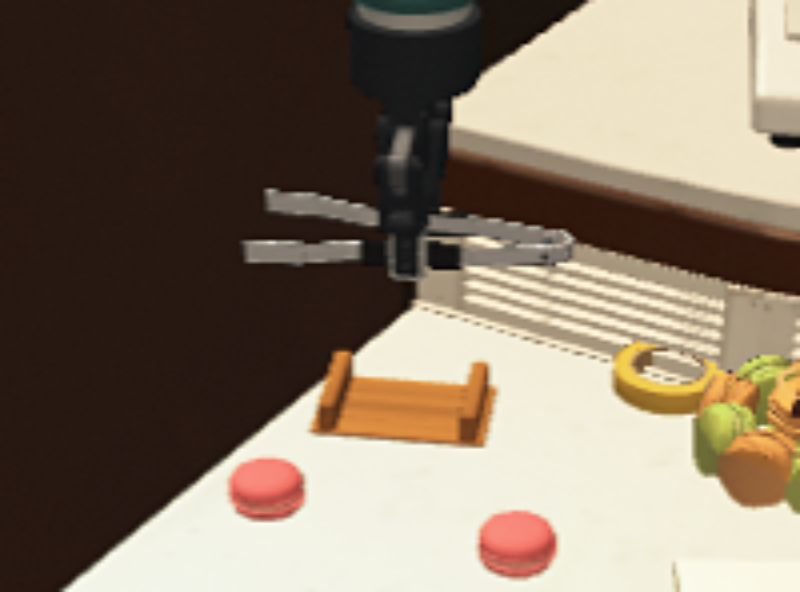

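The tongs are level in the grip and clear of the rest. I'll carry them over to the macaron.

Call:
send_rows(
  increments=[
    [0.575,-0.02,0.002,0,0],
    [0.575,-0.04,0.004,0,0],
    [0.575,-0.045,0.005,0,0],
    [0.575,-0.045,0.005,0,0],
    [0.575,-0.045,0.005,0,0],
    [0.575,-0.042,0.005,0,0],
    [0.575,-0.027,0.003,0,0],
    [0.575,-0.012,0.001,0,0],
  ],
)

```text
clock: 5.9
position: [0.4585, 0.0794, 0.124]
ee_rot: [0.0, 0.766, -0.643, -0.001]
contact_force: [-0.5, 0.2, -0.9]
width: 0.0495
```

Call:
send_rows(
  increments=[
    [0.575,0,0,0,-0.08],
    [0.575,0,0,0,-0.14],
    [0.575,0,0,0,-0.16],
    [0.575,0,0,0,-0.16],
    [0.575,0,0,0,-0.1],
    [0.575,0,0,0,-0.06],
    [0.575,0,0,0,0],
    [0.575,0,0,0,0],
  ],
)

```text
clock: 6.9
position: [0.4602, 0.0774, 0.1242]
ee_rot: [0.0, 0.94, -0.342, -0.0]
contact_force: [-0.2, -0.8, -1.5]
width: 0.0493
```

Run:
```python
from h import *
s=manip.get_state();print(s['position'],s['ee_rot'],s['contact_force'],s['width'],s['qpos'])
c=manip.calibration('wrist');np.save('c4.npy',c,allow_pickle=True)
for n in('wrist','side','scene'):
    cv2.imwrite(f"pics/{n}4.png",manip.get_image(n)[:,:,::-1])
x=[cv2.resize(cv2.imread(f'pics/{n}4.png')[o[1]:o[1]+150,o[0]:o[0]+200],None,fx=4,fy=4,interpolation=cv2.INTER_CUBIC) for n,o in(('side',(240,130)),('scene',(220,120)))]
cv2.imwrite('pics/z4a.png',x[0]);cv2.imwrite('pics/z4b.png',x[1])
```

```text
[0.46015243 0.07736722 0.12417637] [ 1.07382197e-04  9.39534882e-01 -3.42453193e-01 -6.72786923e-05] [-0.20078706 -0.80773158 -1.47934859] 0.04926052791677788 [ 1.74102713e-02  2.05335168e-01  1.89426492e+00 -1.76249855e-04
  1.04219522e+00  7.16552642e-01]
```

View pics/wrist4.png

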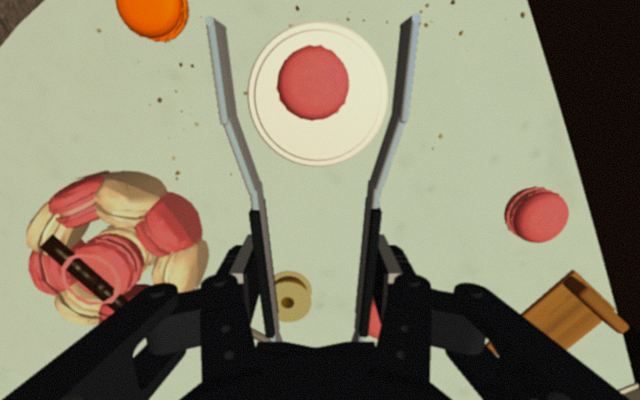

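View pics/z4a.png

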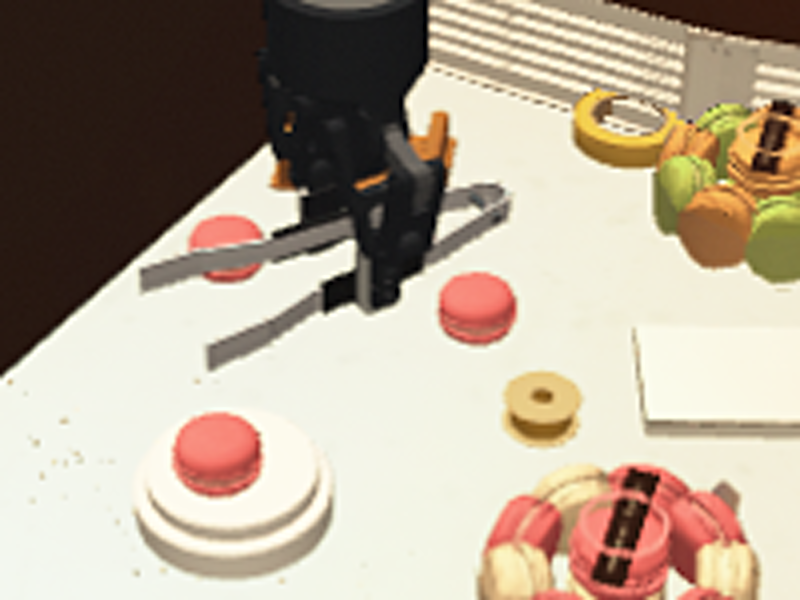

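View pics/z4b.png

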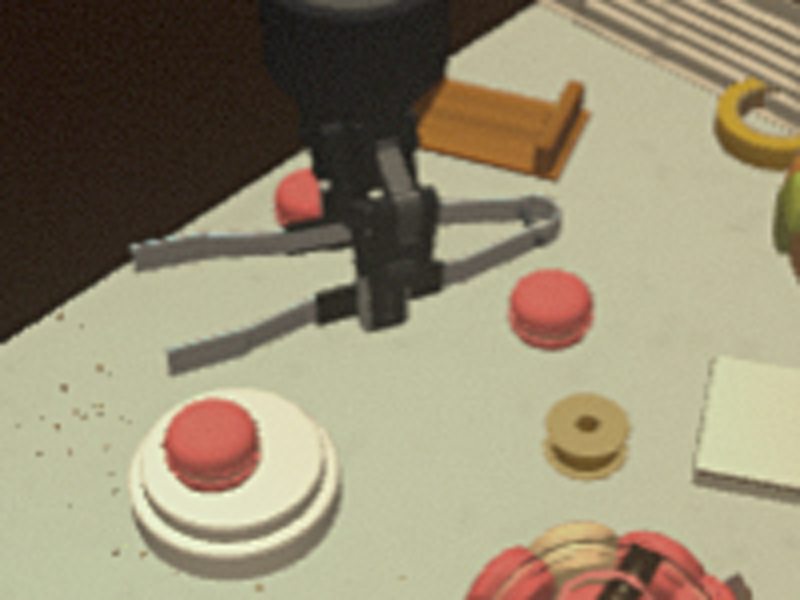

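Wrist view: jaw tips at (211,18) and (416,17), and the macaron centred near (313,82) between them. I'll measure both in all three cameras.

Run:
```python
from h import *
W=np.load('c4.npy',allow_pickle=True).item()
S={'wrist':W,'side':manip.calibration('side'),'scene':manip.calibration('scene')}
def tf(p):  # along u (tongs x), v (tongs left), relative TCP
    d=p[:2]-np.array([.4602,.0774]);u=np.array([np.cos(np.radians(50)),np.sin(np.radians(50))]);return np.round([d@u,d@[-u[1],u[0]]],4)
zt=.1517
T={'wrist':[(211,18),(416,17)],'side':[(240+208/4,130+347/4),(240+141/4,130+270/4)],'scene':[(220+168/4,120+351/4),(220+132/4,120+246/4)]}
for n in T:
    p=unproj(S[n],T[n],zt);print(n,'tips',p.round(4).tolist(),[tf(q) for q in p],'mid',tf(p.mean(0)))
# triangulate tips w/ side+scene+wrist
for k,nm in((0,'left'),(1,'right')):
    from scipy.optimize import least_squares
    r=least_squares(lambda X:np.concatenate([(proj(S[n],X)[0]-T[n][k]) for n in T]),[.5,.15,.15]);print(nm,r.x.round(4),tf(r.x),r.fun.round(1))
for n in T:
    im=cv2.imread(f'pics/{n}4.png');hsv=cv2.cvtColor(im,cv2.COLOR_BGR2HSV)
    m=(((hsv[...,0]<6)|(hsv[...,0]>172))&(hsv[...,1]>100)&(hsv[...,2]>90)).astype(np.uint8)
    q,l,st,ce=cv2.connectedComponentsWithStats(m)
    w=proj(S[n],[.5105,.139,.046])[0]
    for i in range(1,q):
        if st[i,4]>60 and np.hypot(*(ce[i]-w))<40:
            cc=st[i,:2]+st[i,2:4]/2-.5;p=unproj(S[n],cc,.046)[0];print(n,'mac',st[i],p.round(4),tf(p))
```

```text
wrist tips [[0.4969, 0.1717, 0.1517], [0.5471, 0.1299, 0.1517]] [array([0.0959, 0.0325]), array([ 0.0961, -0.0328])] mid [ 0.096  -0.0002]
side tips [[0.4912, 0.1764, 0.1517], [0.5434, 0.1339, 0.1517]] [array([0.0958, 0.0399]), array([ 0.0968, -0.0275])] mid [0.0963 0.0062]
scene tips [[0.4938, 0.1768, 0.1517], [0.5468, 0.1335, 0.1517]] [array([0.0977, 0.0381]), array([ 0.0987, -0.0303])] mid [0.0982 0.0039]
left [0.4965 0.1732 0.1474] [0.0967 0.0338] [-0.1  0.2 -1.8  0.1  0.3 -0.1]
right [0.5483 0.1298 0.1481] [ 0.0968 -0.0338] [-0.1  0.  -1.3 -0.3  0.9 -0. ]
wrist mac [ 277   46   71   74 4046] [0.5101 0.139  0.046 ] [0.0793 0.0014]
side mac [283 233  22  21 349] [0.5095 0.1371 0.046 ] [0.0774 0.0006]
scene mac [261 220  23  23 385] [0.5114 0.1405 0.046 ] [0.0812 0.0013]
```

The jaws are centred on the macaron within about 1 mm, so I'm going straight down.

Call:
send_rows(
  increments=[
    [0.575,-0.001,0,0.015,0],
    [0.575,0,0,0.025,0],
    [0.575,0,0,0.025,0],
    [0.575,0,0,0.015,0],
    [0.575,0,0,0.009,0],
    [0.575,0,0,0.005,0],
    [0.575,0,0,0,0],
    [0.575,0,0,0,0],
  ],
)

```text
clock: 8.05
position: [0.46, 0.0781, 0.0308]
ee_rot: [-0.0, 0.94, -0.342, 0.001]
contact_force: [0.6, 0.6, -1.8]
width: 0.0492
```

Run:
```python
from h import *
s=manip.get_state();print(s['position'],s['ee_rot'],s['contact_force'],s['width'])
for n in('wrist','side'):
    cv2.imwrite(f"pics/{n}5.png",manip.get_image(n)[:,:,::-1])
cv2.imwrite('pics/z5a.png',cv2.resize(cv2.imread('pics/side5.png')[200:290,250:350],None,fx=6,fy=6,interpolation=cv2.INTER_CUBIC))
```

```text
[0.45998159 0.0781093  0.03075071] [-1.71847718e-04  9.39705254e-01 -3.41984914e-01  5.69321331e-04] [ 0.63155868  0.64317569 -1.8338648 ] 0.04916476826099087
```

View pics/wrist5.png

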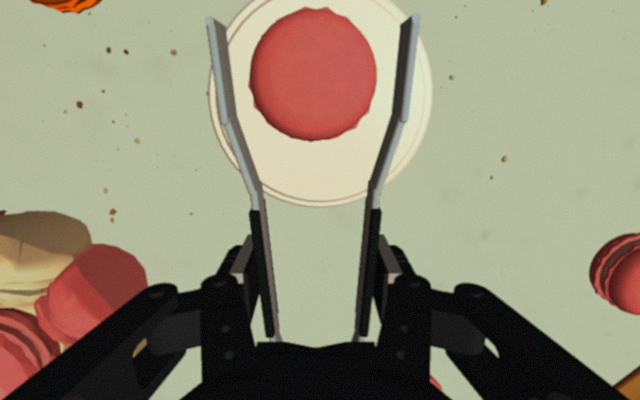

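View pics/z5a.png

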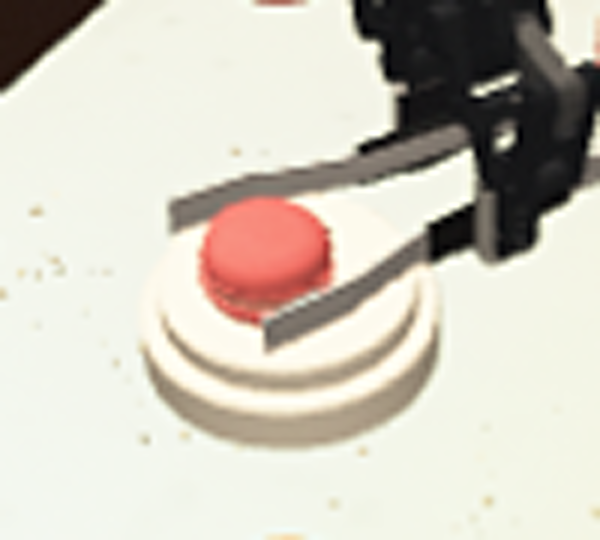

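The macaron sits centred between the jaws with even gaps. I'll close gradually.

Call:
send_rows(
  increments=[
    [0.55,0,0,0,0],
    [0.53,0,0,0,0],
    [0.51,0,0,0,0],
    [0.49,0,0,0,0],
    [0.475,0,0,0,0],
    [0.46,0,0,0,0],
    [0.445,0,0,0,0],
    [0.43,0,0,0,0],
  ],
)

```text
clock: 9.15
position: [0.4595, 0.0781, 0.0303]
ee_rot: [0.0, 0.94, -0.342, 0.0]
contact_force: [-0.3, 1.1, -0.6]
width: 0.0396
```

Call:
send_rows(
  increments=[
    [0.41,0,0,0,0],
    [0.39,0,0,0,0],
    [0.37,0,0,0,0],
    [0.35,0,0,0,0],
    [0.35,0,0,0,0],
    [0.35,0,0,0,0],
  ],
)

```text
clock: 9.9
position: [0.4595, 0.0781, 0.0303]
ee_rot: [0.0, 0.94, -0.342, 0.0]
contact_force: [0.2, 0.1, 1.1]
width: 0.0398
```

Run:
```python
from h import *
s=manip.get_state();print(s['position'],s['contact_force'],s['width'])
for n in('wrist',):
    cv2.imwrite(f"pics/{n}6.png",manip.get_image(n)[:,:,::-1])
```

```text
[0.45953657 0.0781264  0.03028766] [0.19654707 0.06432692 1.10113895] 0.039834743726688986
```

View pics/wrist6.png

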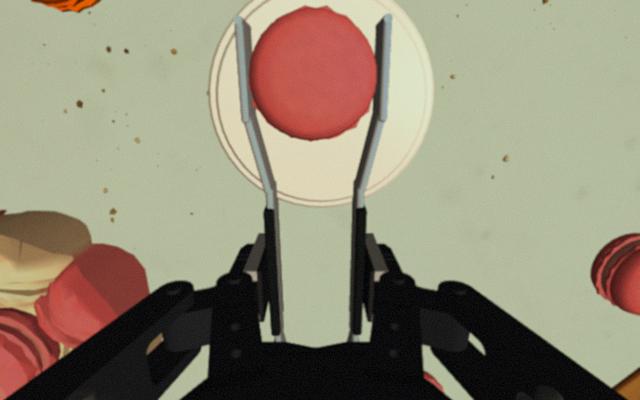

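Both jaws are on the macaron, and the width has stalled at 39.8 mm, which matches 46 mm between the jaws. Lifting gently.

Call:
send_rows(
  increments=[
    [0.35,0,0,-0.003,0],
    [0.35,0,0,-0.006,0],
    [0.35,0,0,-0.01,0],
    [0.35,0,0,-0.015,0],
    [0.35,0,0,-0.02,0],
    [0.35,0,0,-0.02,0],
    [0.35,0,0,-0.02,0],
    [0.35,0,0,-0.02,0],
  ],
)

```text
clock: 10.95
position: [0.4594, 0.0781, 0.1456]
ee_rot: [-0.0, 0.94, -0.342, 0.0]
contact_force: [-0.5, 0.2, -1.3]
width: 0.0398
```

Call:
send_rows(
  increments=[
    [0.35,0,0,-0.015,0],
    [0.35,0,0,-0.008,0],
    [0.35,0,0,-0.003,0],
    [0.35,0,0,0,0],
    [0.35,0,0,0,0],
    [0.35,0,0,0,0],
    [0.35,0,0,0,0],
    [0.35,0,0,0,0],
  ],
)

```text
clock: 11.95
position: [0.4594, 0.0781, 0.1701]
ee_rot: [0.0, 0.94, -0.342, -0.0]
contact_force: [-1.1, -0.2, -0.3]
width: 0.0398
```

Run:
```python
from h import *
s=manip.get_state();print(s['position'],s['contact_force'],s['width'])
for n in('wrist','side','scene'):
    im=manip.get_image(n)[:,:,::-1].copy();cv2.imwrite(f"pics/{n}7.png",im)
    if n=='wrist': continue
    hsv=cv2.cvtColor(im,cv2.COLOR_BGR2HSV)
    m=(((hsv[...,0]<6)|(hsv[...,0]>172))&(hsv[...,1]>100)&(hsv[...,2]>90)).astype(np.uint8)
    q,l,st,ce=cv2.connectedComponentsWithStats(m)
    print(n,proj(manip.calibration(n),[.5105,.139,.16]),[(st[i].tolist()) for i in range(1,q) if st[i,4]>60])
cv2.imwrite('pics/z7.png',cv2.resize(cv2.imread('pics/side7.png')[110:270,240:400],None,fx=3.7,fy=3.7,interpolation=cv2.INTER_CUBIC))
```

```text
[0.45943308 0.07808903 0.17013238] [-1.06723782 -0.21513777 -0.34702113] 0.039779860249889255
side [[289.88156045 199.08790735]] [[278, 177, 27, 22, 349], [350, 198, 19, 18, 258], [382, 246, 44, 35, 715], [362, 254, 18, 16, 147], [406, 277, 22, 27, 366], [366, 278, 24, 27, 467]]
scene [[267.09903969 187.20540836]] [[251, 164, 28, 22, 422], [289, 166, 19, 9, 114], [348, 188, 20, 19, 282], [366, 253, 42, 41, 661], [336, 257, 17, 14, 92], [345, 260, 26, 25, 250], [335, 288, 24, 29, 383], [377, 294, 17, 11, 68], [379, 298, 23, 25, 365]]
```

View pics/wrist7.png

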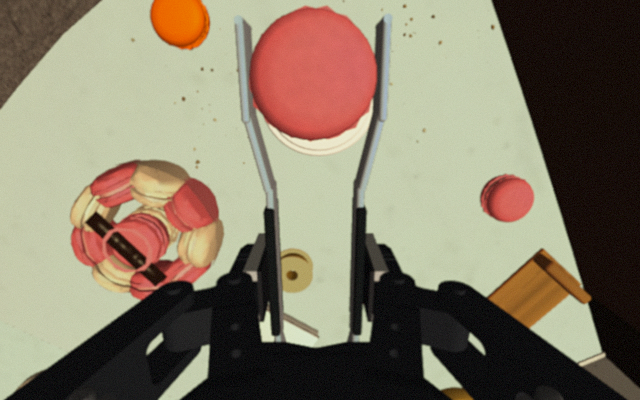

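View pics/z7.png

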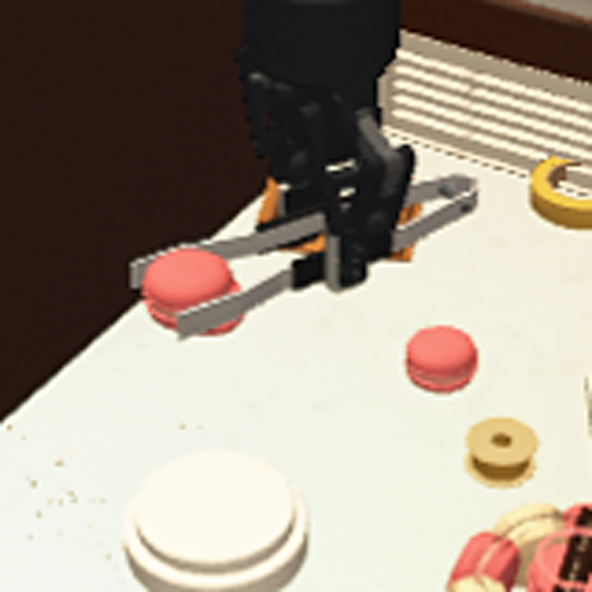

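The macaron is held level between the jaws. It sits in the same place in the wrist view as before the lift, (313,72), so it hasn't slipped, and the plinth is empty. Its underside is at about 0.17 m. Handing in.

```bash
python3 -c "
from rig import manip
print(manip.sign_off()); s=manip.get_state(); print(s['clock'],s['position'],s['width'])"
```

```text
the job is handed in; nothing more can be done
None
the job is handed in; nothing more can be done
```

I took the tongs off their rest, closed the jaws on the plinth macaron and lifted it about 140 mm. I handed in with it still held up in the squeezed tongs, at about 12 s of the 53 s allowed.

- **Hold:** the last pictures showed the macaron between both jaws with no slip, and the fingers well clear of it. The finger opening was steady at 39.8 mm, which matches the jaws being about 46 mm apart, the macaron's width. The macaron's underside is at about 0.17 m and the tongs at about 0.19 m.
- **Surroundings:** the plinth and rest are empty. The other macarons and the spool looked unmoved, though in the last scene view the arm partly hid the far macaron.
- **Disagreements:** the cameras differed by 2–6 mm on the jaw position. Triangulating the jaw tips put the tongs about 3.5 mm lower than I had worked out from the grasp. Both were within the clearance. The jaw forces on the macaron were not measured directly.

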